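# Mark the softest saddle spring

### The arm

A 6-joint arm with a two-finger parallel gripper is mounted at the origin on the work surface. World frame = base frame: x ahead of the robot, y to its left, z up, the work surface at z = 0. Lengths are in mm, angles in degrees, forces in N, time in s.
With the tool pointing down it reaches from about 225 to 875 mm from the base axis. Payload 3.4 kg.
Tool frame: the origin (TCP) lies at the very end of the fingers, on their centre line; the grasp point (between the pads) lies 19 mm behind it; z points along the fingers, y is the line along which they close (so a half turn about z gives the same grasp; the last joint's range is limited). The gripper opens to 85 mm and grips with 20 to 120 N. Pads are 22 mm wide; open, the fingers measure 114 mm over their backs; the gripper's body (76 mm by 85 mm) begins 54 mm behind the grasp point. The pads swing forward as they close: fully open they stand 13 mm farther back than shut.
Start: joints at [69.786, 15.808, 86.224, -0, 77.962, -6.933], TCP at [132.109, 559.652, 231.328] pointing down, gripper open.
Joint ranges: [-165.64, 165.64], [-43.16, 119.46], [12.63, 154.43], [-67.54, 247.53], [6.08, 155.33], [-154.97, 154.97]. Speed limits (degrees/s): [147.25, 147.25, 180, 180, 180, 180].

### API

Orientations are given as [roll, pitch, yaw] about the fixed x, y, z axes, in that order (R = Rz(yaw) Ry(pitch) Rx(roll)).
In Python, from cell import sensors, cams, order gives the robot as it stands.
- The arm moves only by the shell command python3 -m handwheel 'ROWS' [OPENING] [FORCE]. ROWS is JSON, a list that holds one entry, the list of rows, each a list of 6 numbers: the shift along the tool's x, y, z in m, then the turn, a rotation vector about the tool's x, y, z in degrees. In form: [[[tx, ty, tz, ax, ay, az], ...]]. A call has 1 to 20 rows; each row is the pose to reach, as a shift and turn from the pose commanded when the call began, along the tool's axes at that moment; what a row does not reach only later rows make up. A row lasts 1/8 s, in which the tool goes at most 62.5 mm and 10.7 degrees, less where a joint would pass 70% of its speed; a pose out of reach is approached as far as the arm can. A call with a gripper value outside its range is refused whole. OPENING is the closure, from 0 (fully open) to 1 (shut), set as the call begins (- or left out, the last holds). The fingers move at their own pace and stop on an object; FORCE is the grip in N (left out, the last holds). Time passes only in rows, so rows that repeat a pose let the fingers close. It gives the time, the measured TCP pose, the force, the opening and the grip force at its end, in the units of the state.
- sensors.observe(): the state, without advancing time (a new reading comes with each control period).
- cams.capture(name): name is "scene" or "side" or "wrist"; returns the picture (384x512x3 uint8, blue, green, red); there is no depth.
- cams.camera_model(name): a dict with "fovy" (degrees; the focal length in pixels is half the picture's height over the tangent of half this angle, whatever the lens; pixels are square), "cx", "cy" (the principal point, pixels), "k1" (the pictures are not rectified: a ray, as slopes to the right and down, at radius r is drawn at 1 + k1 r^2 times it, then the intrinsics apply), "extrinsics" (4x4, takes a point from world to camera coordinates); the wrist camera has in their place "mount" (4x4, takes a point from camera to tool coordinates, whose origin is the TCP and whose axes are the flange's). Camera axes: x right, y up, looking along -z (the intrinsics and any distortion apply to the point x, -y, -z); pixel columns grow to the right and rows downward; lengths in mm; the calibration is good to about 2 mm. A picture is of the moment at which its call begins: read the wrist's pose just before it. camera_model takes no time and is no camera call.
- order.finish_job(): hands the job in; it is judged then, once.
The state is a dict: "time": time; "joint_pos": joint angles; "qd": joint speeds; "joint_torque": joint torques, N m; "tool_pos": TCP position; "eef_rot": TCP orientation; "wrist_force": force on the tool from outside, world axes, zero at the start; "moment": the same for the moment, N m; "finger_gap": opening from 0.0 (shut) to 1.0 (fully open); "gripper_force": force on a finger pad.
Only numpy, scipy, OpenCV 4.12 (cv2) and the standard library are available. Lean on these libraries where they do the work, as an engineer would, in place of code of your own. Each camera call takes 0.05 s, during which the arm holds its last target. There are 200 camera calls.

### The job

Three saddle-spring samples with leather pads stand in a row on the leather worker's table. Going from the robot's left (+y) to its right, press each pad down about a centimetre with a fingertip to feel which spring is the softest, then push the brass tag of the softest one fully down onto its holder. Leave the other two tags up, do not lift or shift the stands, and leave everything else where it is.

Things in the scene. Friction and masses are not known exactly. Their poses are not given: they have to be found in the camera images.
- stand_a: one of three look-alike spring samples in a row across the table (y about +0.22, 0, -0.22; letters say nothing of place or stiffness), loose, 0.8 to 1.1 kg: base plate 150 (x) by 90 (y) by 10 mm with a sprung round leather pad at local x = -35 mm and a brass tag in a wooden holder at x = +50 mm, y = 0. Origin: centre of underside, z up; +x points away from the robot within 20 degrees
- stand_b: one of three look-alike spring samples in a row across the table (y about +0.22, 0, -0.22; letters say nothing of place or stiffness), loose, 0.8 to 1.1 kg: base plate 150 (x) by 90 (y) by 10 mm with a sprung round leather pad at local x = -35 mm and a brass tag in a wooden holder at x = +50 mm, y = 0. Origin: centre of underside, z up; +x points away from the robot within 20 degrees
- stand_c: one of three look-alike spring samples in a row across the table (y about +0.22, 0, -0.22; letters say nothing of place or stiffness), loose, 0.8 to 1.1 kg: base plate 150 (x) by 90 (y) by 10 mm with a sprung round leather pad at local x = -35 mm and a brass tag in a wooden holder at x = +50 mm, y = 0. Origin: centre of underside, z up; +x points away from the robot within 20 degrees
- pad_a_top (a point): centre of the flat top of the leather pad of stand_a: disc 72 mm across, 16 mm thick, top 68 mm above the table when free; moves with the pad
- pad_a (a joint): how far the pad of stand_a is pressed down, in m: 0 free (up), 0.015 at its stop; it springs back. Each spring starts to yield at about 1 N; pressed 10 mm the three push back with 3 to 17 N, the softest with less than half the force of the next
- pad_b_top (a point): centre of the flat top of the leather pad of stand_b: disc 72 mm across, 16 mm thick, top 68 mm above the table when free; moves with the pad
- pad_b (a joint): how far the pad of stand_b is pressed down, in m: 0 free (up), 0.015 at its stop; it springs back. Each spring starts to yield at about 1 N; pressed 10 mm the three push back with 3 to 17 N, the softest with less than half the force of the next
- pad_c_top (a point): centre of the flat top of the leather pad of stand_c: disc 72 mm across, 16 mm thick, top 68 mm above the table when free; moves with the pad
- pad_c (a joint): how far the pad of stand_c is pressed down, in m: 0 free (up), 0.015 at its stop; it springs back. Each spring starts to yield at about 1 N; pressed 10 mm the three push back with 3 to 17 N, the softest with less than half the force of the next
- tag_a_top (a point): centre of the top of the tag of stand_a: brass T-shaped slide, its head 18 mm (stand's x) by 38 mm (stand's y) by 8 mm, top about 76 mm above the table when up; 85 mm from the pad's centre; moves with the tag
- tag_a (a joint): how far the tag of stand_a is pushed down, in m: it starts at 0 to 0.003 (up, head some 15 mm above its holder); 0.016 is fully down, head resting on the wooden holder, its top then 60 mm above the table. It slides stiffly (about 4 N) and stays where it is left
- tag_b_top (a point): centre of the top of the tag of stand_b: brass T-shaped slide, its head 18 mm (stand's x) by 38 mm (stand's y) by 8 mm, top about 76 mm above the table when up; 85 mm from the pad's centre; moves with the tag
- tag_b (a joint): how far the tag of stand_b is pushed down, in m: it starts at 0 to 0.003 (up, head some 15 mm above its holder); 0.016 is fully down, head resting on the wooden holder, its top then 60 mm above the table. It slides stiffly (about 4 N) and stays where it is left
- tag_c_top (a point): centre of the top of the tag of stand_c: brass T-shaped slide, its head 18 mm (stand's x) by 38 mm (stand's y) by 8 mm, top about 76 mm above the table when up; 85 mm from the pad's centre; moves with the tag
- tag_c (a joint): how far the tag of stand_c is pushed down, in m: it starts at 0 to 0.003 (up, head some 15 mm above its holder); 0.016 is fully down, head resting on the wooden holder, its top then 60 mm above the table. It slides stiffly (about 4 N) and stays where it is left
- jar_small: small round screw jar, white with a black lid, 28 mm across, 42 mm tall, standing between the stands; loose bystander, origin at its underside
- bead_cup: small pale wooden cylinder with a steel button on top, 26 mm across, 40 mm tall, standing between the stands; loose bystander, origin at its underside
- jar_large: lime screw jar with a black lid, 60 mm across, 52 mm tall, standing beyond the stands; loose bystander, origin at its underside
- awl: awl with a red-brown wooden handle, 120 mm long, 24 mm thick, lying in front of the stands; origin near its middle, x axis to the point; loose bystander, origin at its underside
- offcut_block: pressed cork-like block with a blue top plate, 57 mm square, 54 mm tall, standing beyond the stands; loose bystander, origin at its underside
- mallet: mallet standing on its head, head 48 mm across and 70 mm tall, handle upright to 115 mm, standing beyond the stands; loose bystander, origin at its underside
- edge_iron: edge iron, black handle and steel blade, 140 mm long, 16 mm wide, 14 mm tall, lying beyond the stands; x axis to the blade's end; loose bystander, origin at its underside

How it is judged:
By the outcome, as a careful person would: the job done as asked, in the order asked, and still so for the second after the job is handed in, with the robot touching nothing.
It also fails if it takes over 64 s, if anything falls off the work surface, if the arm or the gripper's body presses on something with over 40 N, if the wrist force passes 120 N, or if a joint passes its speed limit or range.

## Working session

There is one attempt and no reset: what is moved stays moved. The work goes in short steps, Python scripts to look and compute and a shell command to move; the robot and the scene stay as the last step left them, time stands still between calls to the robot, and variables do not carry over. Pictures are saved under pics/ and viewed, at most 10 in all, crops included, and the job is handed in when it is done.

```bash
ls; mkdir -p pics; python3 - <<'E'
from cell import sensors,cams
import cv2,numpy as np
np.set_printoptions(precision=4,suppress=True)
s=sensors.observe();print(s)
for n in("scene","side","wrist"):
    cv2.imwrite(f"pics/{n}0.png",cams.capture(n));print(n,cams.camera_model(n))
a=cv2.imread("pics/scene0.png");b=cv2.imread("pics/side0.png")
E
```

```text
pics
{'time': 0.0, 'joint_pos': array([69.7861, 15.8464, 86.2966,  0.0027, 77.9624, -6.9353]), 'qd': array([-0.0578,  0.0703,  0.0506, -0.0522,  0.0447,  0.0015]), 'joint_torque': array([  0.0012, -41.6776, -24.5798,  -0.0003,   0.0112,  -0.    ]), 'tool_pos': array([131.8943, 559.1108, 230.4424]), 'eef_rot': array([-179.8957,   -0.0153,  166.7208]), 'wrist_force': array([ 0.1899, -0.1998,  0.3837]), 'moment': array([-0.0356,  0.0246, -0.0345]), 'gripper_force': 0.0, 'finger_gap': 0.9998678099733075}
scene {'fovy': 46.73898217558657, 'cx': 263.2244675238929, 'cy': 189.38805238210207, 'k1': -0.148597732580924, 'extrinsics': array([[    0.8784,     0.4779,    -0.0043,  -496.6772],
       [   -0.4073,     0.7532,     0.5165,   157.8185],
       [    0.2501,    -0.4519,     0.8563, -1385.6809],
       [    0.    ,     0.    ,     0.    ,     1.    ]])}
side {'fovy': 43.16833306484263, 'cx': 255.05368275310695, 'cy': 189.35867156612912, 'k1': -0.05402942484859592, 'extrinsics': array([[   0.7325,   -0.6808,    0.001 , -401.6788],
       [   0.4333,    0.4673,    0.7706, -296.2609],
       [  -0.5251,   -0.564 ,    0.6373, -824.9015],
       [   0.    ,    0.    ,    0.    ,    1.    ]])}
wrist {'fovy': 62.65415871701833, 'cx': 252.15635903985284, 'cy': 194.28822156105906, 'k1': 0.013326904462853601, 'mount': array([[   0.    ,    0.9537,    0.3009,   78.3437],
       [   1.    ,   -0.0004,    0.001 ,   -0.409 ],
       [   0.0011,    0.3009,   -0.9537, -143.7346],
       [   0.    ,    0.    ,    0.    ,    1.    ]])}
```

View pics/scene0.png

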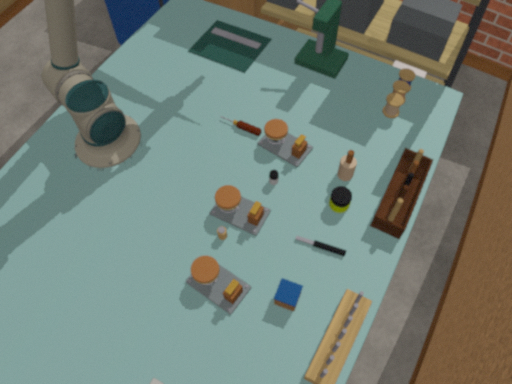

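View pics/side0.png

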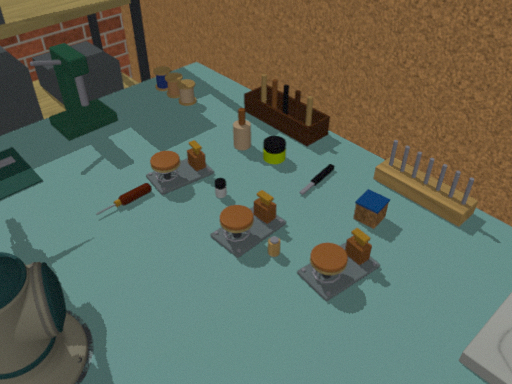

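The scene view shows pads at about (276,129), (228,197) and (205,269), with tags at (299,145), (256,211) and (233,290). The side view shows pads at (165,161), (236,219) and (329,258), with tags at (196,155), (265,200) and (361,240).

```bash
cat > h.py <<'E'
import numpy as np,cv2
from cell import sensors,cams
np.set_printoptions(precision=2,suppress=True)
from scipy.spatial.transform import Rotation as Ro
def T_tool(s):
    T=np.eye(4);T[:3,:3]=Ro.from_euler('xyz',s['eef_rot'],degrees=True).as_matrix();T[:3,3]=s['tool_pos'];return T
def ray(name,uv,s=None):
    m=cams.camera_model(name);f=192/np.tan(np.radians(m['fovy']/2))
    K=np.array([[f,0,m['cx']],[0,f,m['cy']],[0,0,1]])
    p=cv2.undistortPoints(np.array([[uv]],float),K,np.array([m['k1'],0,0,0,0.]))[0,0]
    W=T_tool(s)@m['mount'] if name=='wrist' else np.linalg.inv(m['extrinsics'])
    d=W[:3,:3]@np.array([p[0],-p[1],-1]);return W[:3,3],d/np.linalg.norm(d)
def plane(r,z): o,d=r;return o+d*(z-o[2])/d[2]
def tri(r1,r2):
    A=np.zeros((3,3));b=np.zeros(3)
    for o,d in(r1,r2):
        P=np.eye(3)-np.outer(d,d);A+=P;b+=P@o
    x=np.linalg.solve(A,b)
    return x,[float(np.linalg.norm(np.cross(x-o,d))) for o,d in(r1,r2)]
E
python3 - <<'E'
import cv2,numpy as np
from h import *
C={'scene':[(276,129),(228,197),(205,269),(299,143),(256,209),(233,288)],'side':[(165,159),(236,215),(329,255),(196,147),(265,197),(361,236)]}
for n in C:
    im=cv2.imread(f'pics/{n}0.png');h=cv2.cvtColor(im,cv2.COLOR_BGR2HSV)
    for u,v in C[n]:
        print(n,(u,v),h[v,u],[tuple(map(int,h[v+k,u])) for k in(-8,-4,4,8,12)],plane(ray(n,(u,v)),68))
tiles=[]
for n in C:
    im=cv2.imread(f'pics/{n}0.png')
    for i in range(3):
        u,v=np.add(C[n][i],C[n][i+3])//2
        tiles.append(cv2.resize(im[v-32:v+32,u-32:u+32],(260,260),interpolation=cv2.INTER_CUBIC))
cv2.imwrite('pics/t.png',np.vstack([np.hstack(tiles[:3]),np.hstack(tiles[3:])]))
E
```

```text
scene (276, 129) [ 14 151 157] [(14, 146, 157), (14, 150, 156), (15, 152, 156), (13, 158, 123), (75, 14, 74)] [478.07 240.63  68.  ]
scene (228, 197) [ 14 153 155] [(14, 150, 155), (14, 151, 155), (14, 154, 154), (14, 156, 154), (18, 93, 113)] [472.76 -27.74  68.  ]
scene (205, 269) [ 14 155 155] [(14, 150, 156), (15, 159, 156), (14, 158, 153), (14, 150, 156), (13, 145, 139)] [ 528.07 -231.95   68.  ]
scene (299, 143) [ 20 165 164] [(46, 28, 157), (21, 170, 170), (15, 172, 110), (13, 163, 103), (13, 163, 86)] [561.07 226.45  68.  ]
scene (256, 209) [ 21 170 168] [(23, 78, 156), (21, 164, 168), (17, 171, 127), (15, 170, 138), (14, 171, 91)] [557.01 -23.95  68.  ]
scene (233, 288) [ 21 161 168] [(20, 148, 162), (21, 166, 167), (14, 156, 111), (14, 161, 136), (13, 181, 86)] [ 613.61 -240.76   68.  ]
side (165, 159) [ 14 173 133] [(14, 167, 130), (14, 176, 133), (13, 172, 129), (13, 170, 117), (23, 124, 105)] [474.16 238.41  68.  ]
side (236, 215) [ 13 169 130] [(13, 175, 130), (13, 175, 131), (14, 182, 129), (14, 174, 133), (13, 172, 114)] [468.7  -27.26  68.  ]
side (329, 255) [ 14 169 130] [(14, 171, 128), (13, 173, 131), (15, 169, 130), (14, 168, 132), (13, 169, 131)] [ 524.61 -233.1    68.  ]
side (196, 147) [ 21 212 142] [(86, 69, 147), (20, 193, 144), (21, 206, 89), (15, 199, 82), (14, 176, 81)] [559.82 227.85  68.  ]
side (265, 197) [ 21 198 144] [(85, 71, 144), (20, 183, 142), (22, 217, 95), (14, 166, 83), (14, 184, 93)] [553.1  -26.66  68.  ]
side (361, 236) [ 21 201 141] [(86, 74, 144), (20, 202, 143), (21, 189, 97), (20, 200, 92), (14, 177, 108)] [ 610.56 -243.37   68.  ]
```

View pics/t.png

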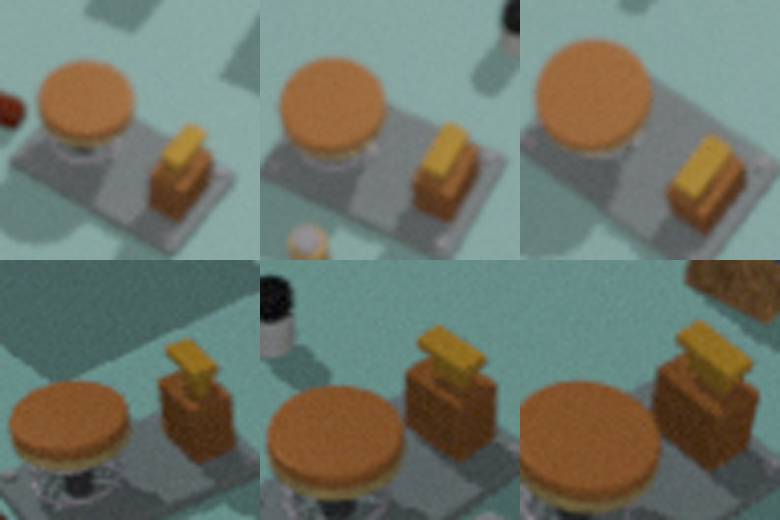

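The crops show clear pad tops and brass tag heads, so I'll measure them with colour masks in both views.

```bash
python3 - <<'E'
from h import *
C={'scene':[(276,129),(228,197),(205,269),(299,143),(256,209),(233,288)],'side':[(165,159),(236,215),(329,255),(196,147),(265,197),(361,236)]}
P={}
for n in C:
    im=cv2.GaussianBlur(cv2.imread(f'pics/{n}0.png'),(3,3),0)
    for i,c in enumerate(C[n]):
        if i<3: lo,hi=((11,120,140),(18,255,255)) if n=='scene' else ((10,140,122),(17,255,255))
        else: lo,hi=((18,120,140),(27,255,255)) if n=='scene' else ((17,150,120),(27,255,255))
        m=cv2.inRange(cv2.cvtColor(im,cv2.COLOR_BGR2HSV),lo,hi)
        k,l,st,ce=cv2.connectedComponentsWithStats(m);
        w=np.zeros_like(l);r=8;w[c[1]-r:c[1]+r,c[0]-r:c[0]+r]=1
        j=np.bincount(l[(w>0)&(l>0)]).argmax()
        x0,y0,ww,hh,a=st[j];P[n,i]=ce[j]
        print(n,i,ce[j],st[j])
for i in range(6):
    x,e=tri(ray('scene',P['scene',i]),ray('side',P['side',i]));z=68 if i<3 else 75
    print(i,x,e,plane(ray('scene',P['scene',i]),z)[:2],plane(ray('side',P['side',i]),z)[:2])
E
```

```text
scene 0 [275.8  127.93] [266 120  21  17 276]
scene 1 [227.38 196.33] [216 186  24  21 390]
scene 2 [204.52 268.68] [192 257  27  25 511]
scene 3 [299.75 139.65] [295 136  10   8  48]
scene 4 [255.18 207.72] [250 202  11  12  72]
scene 5 [231.59 286.5 ] [225 280  14  14  96]
side 0 [164.17 158.97] [151 152  27  15 327]
side 1 [235.81 215.94] [221 206  31  21 526]
side 2 [328.55 255.89] [312 244  34  25 680]
side 3 [194.56 144.58] [190 141  10   8  45]
side 4 [264.5 195.5] [258 191  14  10  72]
side 5 [360.53 234.66] [353 229  16  13  96]
0 [475.07 245.1   64.89] [0.9582323646738617, 0.9582323646739414] [475.66 243.95] [472.78 239.88]
1 [469.09 -25.53  64.34] [0.46587242268902324, 0.46587242268896234] [470.21 -26.75] [466.52 -29.15]
2 [ 525.46 -231.21   63.84] [0.5255507858875854, 0.525550785887556] [ 526.58 -231.79] [ 522.22 -234.01]
3 [559.5  233.75  73.2 ] [0.8921331764024772, 0.8921331764024849] [559.56 233.48] [557.82 230.23]
4 [554.09 -23.29  70.15] [0.6368481643291559, 0.6368481643291012] [555.21 -24.9 ] [550.02 -28.16]
5 [ 609.8  -241.08   71.48] [1.043127440862692, 1.0431274408627313] [ 610.31 -240.94] [ 606.56 -244.05]
```

```bash
python3 -m handwheel '[[[-0.030,-0.017,0,0,0,0],[-0.080,-0.045,0,0,0,-2],[-0.135,-0.076,0.01,0,0,-4],[-0.190,-0.107,0.02,0,0,-6],[-0.245,-0.138,0.04,0,0,-8],[-0.295,-0.166,0.06,0,0,-10],[-0.340,-0.192,0.08,0,0,-12],[-0.375,-0.212,0.09,0,0,-13.3],[-0.395,-0.223,0.10,0,0,-13.3],[-0.406,-0.2285,0.10,0,0,-13.3],[-0.406,-0.2285,0.10,0,0,-13.3],[-0.406,-0.2285,0.10,0,0,-13.3],[-0.406,-0.2285,0.10,0,0,-13.3]]]' 1 60
python3 - <<'E'
from h import *
s=sensors.observe();im=cams.capture('wrist');cv2.imwrite('pics/w1.png',im);print(s['tool_pos'],s['eef_rot'],s['wrist_force'],s['time'],s['finger_gap'])
E
```

```text
time: 1.78
tool_pos: [474.1, 244.8, 131.8]
eef_rot: [180.0, 0.0, -179.9]
wrist_force: [0.2, -0.2, 0.0]
finger_gap: 0.0
gripper_force: 0.0
[474.15 244.8  131.77] [ 179.97    0.03 -179.9 ] [ 0.17 -0.25  0.02] 1.775 0.00024007195487809506
```

View pics/w1.png

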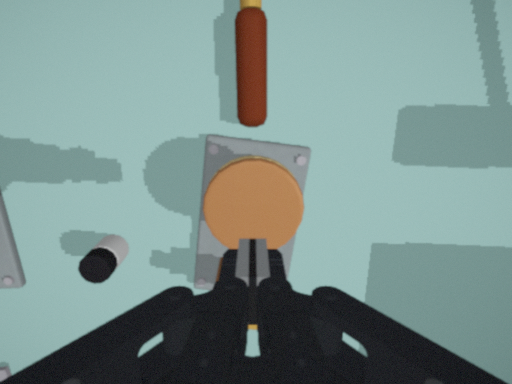

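The pad top's centre is at about (253,206) in the wrist view and the closed fingertip at about (253,240). The tag is hidden behind the fingers.

```bash
python3 - <<'E'
from h import *
s=sensors.observe();im=cv2.imread('pics/w1.png')
m=cv2.inRange(cv2.cvtColor(cv2.GaussianBlur(im,(3,3),0),cv2.COLOR_BGR2HSV),(10,130,140),(18,255,255));m[:,:195]=0;m[:140]=0;m[240:]=0
k,l,st,ce=cv2.connectedComponentsWithStats(m);j=1+st[1:,4].argmax();print(st[j])
c=max(cv2.findContours((l==j).astype(np.uint8),0,1)[0],key=cv2.contourArea)
c=c[(c[:,0,1]<234)];e=cv2.fitEllipse(c);print(e)
for u,v in(e[0],(e[0][0]-e[1][0]/2,e[0][1]),(e[0][0]+e[1][0]/2,e[0][1])):print(plane(ray('wrist',(u,v),s),68))
E
```

```text
[ 205  160   96   80 6181]
((252.08648681640625, 206.81448364257812), (93.43937683105469, 95.0356216430664), 151.49118041992188)
[470.41 244.38  68.  ]
[470.46 211.76  68.  ]
[470.34 276.98  68.  ]
```

```bash
python3 -m handwheel '[[[0.002,0,0.015,0,0,0],[0.002,0,0.035,0,0,0],[0.002,0,0.050,0,0,0],[0.002,0,0.057,0,0,0],[0.002,0,0.060,0,0,0],[0.002,0,0.060,0,0,0]]]'
python3 -m handwheel '[[[0,0,0.003,0,0,0],[0,0,0.005,0,0,0],[0,0,0.007,0,0,0],[0,0,0.007,0,0,0],[0,0,0.007,0,0,0],[0,0,0.007,0,0,0]]]'
python3 -m handwheel '[[[0,0,0.0025,0,0,0],[0,0,0.005,0,0,0],[0,0,0.0065,0,0,0],[0,0,0.0065,0,0,0],[0,0,0.0065,0,0,0],[0,0,0.0065,0,0,0]]]'
```

```text
time: 2.58
tool_pos: [473.0, 244.1, 71.4]
eef_rot: [180.0, 0.0, -180.0]
wrist_force: [-0.2, 0.4, -0.7]
finger_gap: -0.003
gripper_force: 0.0
time: 3.32
tool_pos: [473.2, 244.1, 64.5]
eef_rot: [180.0, 0.1, -180.0]
wrist_force: [1.3, 0.4, 1.1]
finger_gap: 0.003
gripper_force: 0.9
time: 4.08
tool_pos: [473.2, 244.1, 58.0]
eef_rot: [180.0, 0.1, -180.0]
wrist_force: [2.6, -0.1, 3.4]
finger_gap: -0.001
gripper_force: 1.9
```

```bash
python3 -m handwheel '[[[0,0,-0.015,0,0,0],[0,0,-0.040,0,0,0],[0,-0.02,-0.055,0,0,0],[0.001,-0.060,-0.060,0,0,0],[0.002,-0.110,-0.060,0,0,0],[0.003,-0.160,-0.060,0,0,0],[0.004,-0.210,-0.060,0,0,0],[0.004,-0.250,-0.060,0,0,0],[0.004,-0.271,-0.060,0,0,0],[0.004,-0.271,-0.060,0,0,0],[0.004,-0.271,-0.060,0,0,0]]]'
python3 - <<'E'
from h import *
s=sensors.observe();im=cams.capture('wrist');cv2.imwrite('pics/w2.png',im)
m=cv2.inRange(cv2.cvtColor(cv2.GaussianBlur(im,(3,3),0),cv2.COLOR_BGR2HSV),(10,130,110),(18,255,255));m[240:]=0
k,l,st,ce=cv2.connectedComponentsWithStats(m);j=1+st[1:,4].argmax();print(st[j])
x,y,w,h,a=st[j];print(s['tool_pos'],plane(ray('wrist',(x+w/2,y+w/2),s),68))
E
```

```text
time: 5.45
tool_pos: [467.9, -26.8, 117.7]
eef_rot: [180.0, -0.1, 180.0]
wrist_force: [0.3, 0.4, -0.4]
finger_gap: -0.004
gripper_force: 0.0
[ 203  163  103   77 6457]
[467.9  -26.83 117.73] [464.34 -25.54  68.  ]
```

```bash
python3 -m handwheel '[[[0.001,0,0.015,0,0,0],[0.001,0,0.033,0,0,0],[0.001,0,0.043,0,0,0],[0.001,0,0.046,0,0,0],[0.001,0,0.046,0,0,0]]]'
python3 -m handwheel '[[[0,0,0.003,0,0,0],[0,0,0.005,0,0,0],[0,0,0.007,0,0,0],[0,0,0.007,0,0,0],[0,0,0.007,0,0,0],[0,0,0.007,0,0,0]]]'
python3 -m handwheel '[[[0,0,0.0025,0,0,0],[0,0,0.005,0,0,0],[0,0,0.0065,0,0,0],[0,0,0.0065,0,0,0],[0,0,0.0065,0,0,0],[0,0,0.0065,0,0,0]]]'
```

```text
time: 6.12
tool_pos: [468.0, -26.7, 71.9]
eef_rot: [180.0, 0.0, -179.9]
wrist_force: [-0.2, 0.3, 0.3]
finger_gap: 0.001
gripper_force: 0.0
time: 6.88
tool_pos: [468.2, -27.1, 65.2]
eef_rot: [-180.0, 0.1, -180.0]
wrist_force: [0.9, 0.2, 4.8]
finger_gap: 0.003
gripper_force: 2.5
time: 7.62
tool_pos: [468.3, -27.1, 59.6]
eef_rot: [-180.0, 0.1, -180.0]
wrist_force: [-2.1, 1.2, 13.7]
finger_gap: 0.001
gripper_force: 6.7
```

```bash
python3 -m handwheel '[[[0,0,0.0015,0,0,0],[0,0,0.0015,0,0,0],[0,0,0.0015,0,0,0]]]'
python3 -m handwheel '[[[0,0,-0.015,0,0,0],[0,0,-0.040,0,0,0],[-0.005,-0.02,-0.055,0,0,0],[-0.015,-0.060,-0.0615,0,0,0],[-0.030,-0.110,-0.0615,0,0,0],[-0.043,-0.160,-0.0615,0,0,0],[-0.052,-0.194,-0.0615,0,0,0],[-0.055,-0.205,-0.0615,0,0,0],[-0.055,-0.205,-0.0615,0,0,0],[-0.055,-0.205,-0.0615,0,0,0]]]'
python3 - <<'E'
from h import *
s=sensors.observe();im=cams.capture('wrist');cv2.imwrite('pics/w3.png',im)
m=cv2.inRange(cv2.cvtColor(cv2.GaussianBlur(im,(3,3),0),cv2.COLOR_BGR2HSV),(10,130,110),(18,255,255));m[240:]=0
k,l,st,ce=cv2.connectedComponentsWithStats(m);j=1+st[1:,4].argmax();print(st[j])
x,y,w,h,a=st[j];print(s['tool_pos'],plane(ray('wrist',(x+w/2,y+w/2),s),68))
E
```

```text
time: 8.0
tool_pos: [468.3, -27.1, 58.3]
eef_rot: [-180.0, 0.1, -180.0]
wrist_force: [-3.0, 0.7, 15.9]
finger_gap: -0.002
gripper_force: 7.7
time: 9.25
tool_pos: [522.2, -230.3, 118.0]
eef_rot: [179.9, -0.1, -179.9]
wrist_force: [0.1, 0.1, 0.2]
finger_gap: 0.002
gripper_force: 0.0
[ 200  166  102   74 6190]
[ 522.21 -230.35  118.02] [ 520.52 -231.32   68.  ]
```

```bash
python3 -m handwheel '[[[0,-0.001,0.015,0,0,0],[0,-0.001,0.033,0,0,0],[0,-0.001,0.043,0,0,0],[0,-0.001,0.046,0,0,0],[0,-0.001,0.046,0,0,0]]]'
python3 -m handwheel '[[[0,0,0.003,0,0,0],[0,0,0.005,0,0,0],[0,0,0.007,0,0,0],[0,0,0.007,0,0,0],[0,0,0.007,0,0,0],[0,0,0.007,0,0,0]]]'
python3 -m handwheel '[[[0,0,0.0025,0,0,0],[0,0,0.005,0,0,0],[0,0,0.0068,0,0,0],[0,0,0.0068,0,0,0],[0,0,0.0068,0,0,0],[0,0,0.0068,0,0,0]]]'
```

```text
time: 9.93
tool_pos: [523.0, -232.9, 72.2]
eef_rot: [180.0, 0.0, -180.0]
wrist_force: [-0.1, -0.2, -0.4]
finger_gap: -0.002
gripper_force: 0.0
time: 10.68
tool_pos: [523.2, -233.2, 65.5]
eef_rot: [-180.0, 0.0, -180.0]
wrist_force: [0.1, -0.7, 3.6]
finger_gap: -0.001
gripper_force: 1.4
time: 11.42
tool_pos: [523.2, -233.1, 59.2]
eef_rot: [-180.0, 0.0, -180.0]
wrist_force: [-0.2, 0.4, 7.7]
finger_gap: -0.004
gripper_force: 4.0
```

```bash
python3 -m handwheel '[[[0,0,0.001,0,0,0],[0,0,0.001,0,0,0],[0,0,0.001,0,0,0]]]'
python3 -m handwheel '[[[0,0,-0.015,0,0,0],[0,0,-0.045,0,0,0],[-0.005,0.02,-0.068,0,0,0],[-0.010,0.060,-0.072,0,0,0],[-0.018,0.110,-0.072,0,0,0],[-0.026,0.165,-0.072,0,0,0],[-0.034,0.220,-0.072,0,0,0],[-0.042,0.275,-0.072,0,0,0],[-0.050,0.330,-0.072,0,0,0],[-0.059,0.385,-0.072,0,0,0],[-0.066,0.430,-0.072,0,0,0],[-0.071,0.458,-0.072,0,0,0],[-0.072,0.467,-0.072,0,0,0],[-0.072,0.467,-0.072,0,0,0],[-0.072,0.467,-0.072,0,0,0]]]'
python3 - <<'E'
from h import *
s=sensors.observe();im=cams.capture('wrist');cv2.imwrite('pics/w4.png',im)
m=cv2.inRange(cv2.cvtColor(cv2.GaussianBlur(im,(3,3),0),cv2.COLOR_BGR2HSV),(18,120,110),(27,255,255));m[240:]=0
k,l,st,ce=cv2.connectedComponentsWithStats(m);
print(s['tool_pos'],s['eef_rot'])
for j in range(1,k):
  if st[j,4]>100: print(st[j],ce[j],plane(ray('wrist',ce[j],s),75))
E
```

```text
time: 11.8
tool_pos: [523.2, -233.2, 58.3]
eef_rot: [-180.0, 0.0, -180.0]
wrist_force: [-0.5, 0.6, 8.4]
finger_gap: -0.0
gripper_force: 4.3
time: 13.68
tool_pos: [594.4, 232.6, 129.4]
eef_rot: [-180.0, -0.0, 180.0]
wrist_force: [0.2, 0.2, -0.7]
finger_gap: -0.005
gripper_force: 0.0
[594.43 232.63 129.42] [-179.95   -0.05  179.96]
[ 225  144   61   33 1589] [254.88 160.22] [555.7  234.05  75.  ]
```

View pics/w4.png

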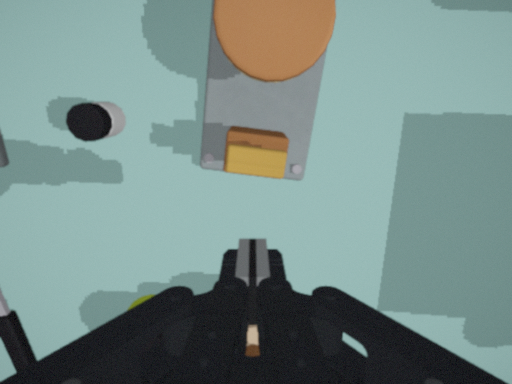

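The tag head is at about (255,160) in the wrist view, which puts it at (555.7,234). That agrees with stereo to within 4 mm. I'll go above it.

```bash
python3 -m handwheel '[[[0.012,0,0,0,0,0],[0.030,0.001,0.008,0,0,0],[0.037,0.001,0.025,0,0,0],[0.037,0.001,0.040,0,0,0],[0.037,0.001,0.047,0,0,0],[0.037,0.001,0.047,0,0,0],[0.037,0.001,0.047,0,0,0]]]'
python3 - <<'E'
from h import *
import cv2
for n,c in(('wrist',None),('side',(194,150)),('scene',(299,140))):
    im=cams.capture(n)
    if c: im=cv2.resize(im[max(0,c[1]-50):c[1]+50,c[0]-50:c[0]+50],(384,384),interpolation=cv2.INTER_CUBIC)
    else: im=im[120:312,156:348];im=cv2.resize(im,(384,384))
    cv2.imwrite(f'pics/n_{n}.png',im)
cv2.imwrite('pics/n.png',cv2.resize(np.hstack([cv2.imread(f'pics/n_{n}.png') for n in('wrist','side')]),(768,384)))
E
```

```text
time: 14.6
tool_pos: [558.4, 235.1, 82.9]
eef_rot: [180.0, 0.1, -180.0]
wrist_force: [-0.3, 0.2, -0.3]
finger_gap: -0.001
gripper_force: 0.0
```

View pics/n.png

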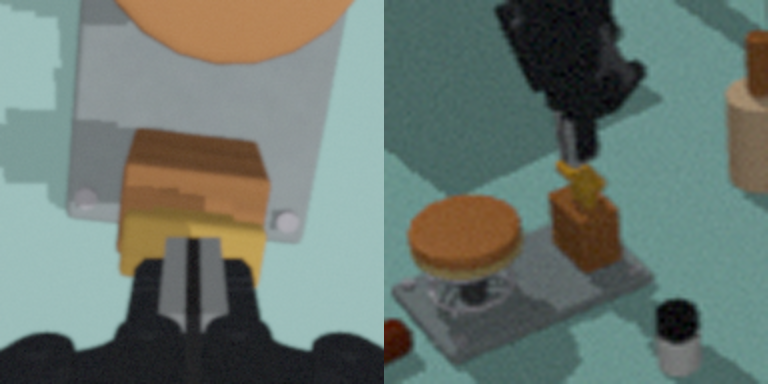

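The fingertip is centred on the head in y and about 3 mm too far along x. I'll shift it back 3 mm and push.

```bash
python3 -m handwheel '[[[0.003,0,0.002,0,0,0],[0.003,0,0.006,0,0,0],[0.003,0,0.009,0,0,0],[0.003,0,0.012,0,0,0],[0.003,0,0.015,0,0,0],[0.003,0,0.018,0,0,0],[0.003,0,0.018,0,0,0]]]'
python3 -m handwheel '[[[0,0,0.002,0,0,0],[0,0,0.004,0,0,0],[0,0,0.005,0,0,0],[0,0,0.006,0,0,0],[0,0,0.006,0,0,0]]]'
```

```text
time: 15.62
tool_pos: [554.8, 235.0, 64.0]
eef_rot: [-180.0, -0.0, -180.0]
wrist_force: [0.5, -0.4, 0.2]
finger_gap: 0.003
gripper_force: 0.0
time: 16.25
tool_pos: [555.0, 235.0, 60.0]
eef_rot: [180.0, 0.1, -180.0]
wrist_force: [-3.2, -1.3, 11.4]
finger_gap: -0.005
gripper_force: 5.6
```

```bash
python3 -m handwheel '[[[0,0,0.001,0,0,0],[0,0,0.0015,0,0,0],[0,0,0.0015,0,0,0]]]'
python3 -m handwheel '[[[0,0,-0.010,0,0,0],[0,0,-0.030,0,0,0],[0,0,-0.060,0,0,0],[-0.02,0,-0.090,0,0,0],[-0.04,0,-0.110,0,0,0],[-0.04,0,-0.110,0,0,0],[-0.04,0,-0.110,0,0,0]]]'
python3 - <<'E'
from h import *
for n,c in(('wrist',None),('side',(230,190))):
    im=cams.capture(n)
    if n=='side': im=cv2.resize(im[100:300,130:390],(499,384),interpolation=cv2.INTER_CUBIC)
    else: im=cv2.resize(im[:240,110:398],(300,250));im=cv2.copyMakeBorder(im,0,134,0,0,0)
    cv2.imwrite(f'pics/f_{n}.png',im)
cv2.imwrite('pics/f.png',np.hstack([cv2.imread(f'pics/f_{n}.png') for n in('wrist','side')]))
E
```

```text
time: 16.62
tool_pos: [555.0, 235.1, 59.9]
eef_rot: [180.0, 0.1, -180.0]
wrist_force: [-5.2, -1.9, 19.1]
finger_gap: 0.002
gripper_force: 9.4
time: 17.5
tool_pos: [593.3, 234.8, 165.4]
eef_rot: [-180.0, -0.2, -180.0]
wrist_force: [0.8, 0.2, -1.2]
finger_gap: -0.001
gripper_force: 0.0
```

View pics/f.png

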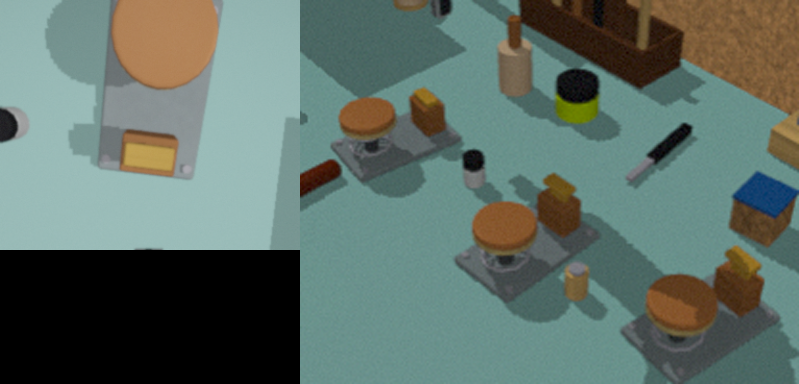

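The left tag head now rests on its holder. The other two tags are still up, the stands have not moved and the robot is clear.

```bash
python3 -c "
from cell import order
print(order.finish_job())"
```

```text
the job is handed in; nothing more can be done
None
```

I pressed all three pads about 10 mm from left to right, and they pushed back with about 3.4, 15.9 and 8.4 N; the left spring is the softest, so I pushed its tag fully down, left the other two up, and handed the job in at about 17.5 s.

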